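# Unhook the dip basket and stand it in the draining tray

### The job

Take the wire dip basket off the deep upturned hook of its stand: lift its eye up along the prong until it is past the tip, easing the basket along with the prong, which is bent over in an unknown direction, rather than forcing it (while lifting, keep the push between basket and stand under 10 N), and only then draw it away. Then set the basket down gently, upright and fully home on the floor of the flared aluminium draining tray, let go, and leave the other things on the bench where they are.

Things in the scene. Friction and masses are not known exactly. Their poses are not given: they have to be found in the camera images.
- basket: Steel wire dip basket, 0.25 to 0.45 kg, 110 (x) by 130 (y) by 55 mm high; origin at the centre of its underside, z up. A 4 mm strap rises from its rear (+x) wall to a closed flat eye; two bail straps at y = -63 and 63 mm carry a grip bar over its centre of mass. It starts upright, hung by the eye, rear wall on the stand's bumper, underside 30 mm above the table.
- basket_eye (a point): Centre of the eye's square hole, at its underside: basket frame (75, 0, 125) mm. Hole 14 x 14 mm, eye 5 mm thick, 24 mm wide, rim 5 to 6 mm.
- basket_grip (a point): Middle of the wooden grip bar: basket frame (12, 0, 195) mm. Bar 12 thick (along basket x), 22 high, about 120 of its length free along y; grasp from above, closing along basket x.
- stand: Fixed steel hook stand; origin on the table below the prong's root, z up; its -x is the way to withdraw the basket. Base 10 mm thick, x -120 to 80, y -80 to 80. Post x 40 to 64, 30 wide, 159 high. A flat arm, 12 wide, top at 155, runs from the post to x = -6 and carries the prong (see hook_root). Rubber bumper behind the basket: face at x = -22, heights 33 to 57 mm.
- hook_root (a point): Root of the upturned prong, stand frame (0, 0, 155) mm. Prong: round, 8 mm thick, 50 mm long, tip 201 mm up, passes through the eye. It is bent over by 0.42 rad from upright, so its tip stands 20 mm off the root, in an unmeasured, lasting direction: stand -x or up to 1.5 rad to either side of it. The root yields sideways by 1 mm per 8 N and springs back; a straight lift jams, so move with the side force felt.
- tray: Fixed aluminium draining tray; origin under its centre, z up. Inner floor 120 (x) by 140 (y), 4 mm above the table; walls 3 thick, upright to 24, then a 45 degree flare out to about 33 high. The basket fits with 5 mm all round, its x along the tray's x (either way round).
- bolt_jar: Bystander, to be left alone: glass jar of bolts, radius 28, 65 high, origin under its centre; sizes in mm.
- spanner: Bystander, to be left alone: steel spanner lying flat, origin under its middle; sizes in mm.
- screwdriver: Bystander, to be left alone: screwdriver lying flat, origin under its middle; sizes in mm.
- spray_can: Bystander, to be left alone: spray can, radius 33, 200 high, origin under its centre; sizes in mm.
- grease_tin: Bystander, to be left alone: dark steel tin, radius 42, 60 high, origin under its centre; sizes in mm.
- bearing: Bystander, to be left alone: steel ring, outer radius 26, 15 high, origin under its centre; sizes in mm.
- hammer: Bystander, to be left alone: hammer lying flat, origin under its middle; sizes in mm.

How it is judged:
On the way, in this order (a step that is already met when the one before it is completed fails the run):
1. the basket's eye is lifted past the hook's tip, still above the hook (z of basket_eye in the frame of stand above 0.197 m and horizontal distance between basket_eye and hook_root below 0.06 m), for 0.05 s.
2. the basket is drawn away from the hook (horizontal distance between basket_eye and hook_root above 0.08 m), for 0.1 s.
At the end, for the whole second after the job is handed in: the basket stands in the tray, its underside within 4 mm of the tray's floor, its centre within 12 mm of the tray's, upright within 0.05 rad, square to the tray within 0.15 rad, at rest and released (z of basket in the frame of tray below 0.008 m and horizontal distance between basket and tray below 0.012 m and angle between basket's own z axis and vertical below 0.05 rad and angle between the x axis of basket and the x axis of tray, either way round below 0.15 rad and linear speed of basket below 0.02 m/s); the robot touches nothing.
It fails at once if once the basket is raised off the arm, it and the hook stand press on each other with more than 10 N (contact force between basket and stand above 10 N and z of basket_eye in the frame of stand above 0.159 m).
It fails at once if the robot presses on the hook stand with more than 20 N (contact force between the arm and stand above 20 N).
It fails at once if the basket is dropped or flung into the tray (faster than 0.45 m/s within 50 mm above it) (linear speed of basket above 0.45 m/s and horizontal distance between basket and tray below 0.06 m and z of basket in the frame of tray below 0.05 m).
It fails at once if the basket is rammed into the tray (more than 60 N) (contact force between basket and tray above 60 N).
It fails at once if a bystander is moved by more than 30 mm (distance of any of bolt_jar, spanner, screwdriver, spray_can, grease_tin, bearing, hammer from where it was at the start of the episode above 0.03 m).
It also fails if it takes over 72 s, if anything falls off the work surface, if the arm or the gripper's body presses on something with over 40 N, if the wrist force passes 120 N, or if a joint passes its speed limit or range.

### The arm

A 7-joint arm with a two-finger parallel gripper is mounted at the origin on the work surface. World frame = base frame: x ahead of the robot, y to its left, z up, the work surface at z = 0. Lengths are in m, angles in rad, forces in N, time in s.
With the tool pointing down it reaches from about 0.4 to 0.85 m from the base axis. Payload 10.4 kg.
Tool frame: the origin (TCP) lies midway between the tips of the shut fingers; the grasp point (between the pads) lies 19 mm behind it; z points along the fingers, x is the direction in which the jaws open and shut, and the axes are right-handed (so a half turn about z gives the same grasp; the last joint's range is limited). The gripper opens to 85 mm and grips with 20 to 120 N. Pads are 22 mm wide; open, the fingers measure 114 mm over their backs; the gripper's body (76 mm by 85 mm) begins 54 mm behind the grasp point. The pads swing forward as they close: fully open they stand 13 mm farther back than shut.
Start: joints at [1.277, 0.332, -0.065, 1.46, 0.022, 1.35, -0.088], TCP at [0.167, -0.602, 0.231] pointing down, gripper open.
Joint ranges: [-2.6, 2.6], [-0.5, 2.12], [-1.47, 1.34], [0.16, 2.42], [-1.27, 4.41], [0.06, 2.06], [-2.6, 2.6]. Speed limits (rad/s): [2.22, 2.22, 2.79, 2.79, 3.14, 3.14, 3.14].

### API

Orientations are given as a unit quaternion [x, y, z, w].
In Python, from workcell import manip, cams gives the robot as it stands.
- The arm moves only by the tool move_arm, never from a script. Its argument "moves" is a list of rows, each a list of 7 numbers: the turn, a rotation vector about the tool's x, y, z in degrees, then the shift along the tool's x, y, z in m, then the finger opening in m, from 0 to 0.0854. A call has 1 to 10 rows; each row is the pose to reach, as a shift and turn from the pose commanded when the call began, along the tool's axes at that moment; what a row does not reach only later rows make up. A row lasts 1/10 s, in which the tool goes at most 50 mm and 8.59 degrees, less where a joint would pass 70% of its speed; a pose out of reach is approached as far as the arm can. A call with a gripper value outside its range is refused whole. The fingers move at their own pace and stop on an object; "grip_force" is the grip in N (left out, the last holds). Time passes only in rows, so rows that repeat a pose let the fingers close. It gives the time, the measured TCP pose, the force and the opening at its end, in the units of the state.
- manip.get_obs(): the state, without advancing time (a new reading comes with each control period).
- cams.camera(name): name is "scene" or "top" or "wrist"; returns the picture (384x512x3 uint8, red, green, blue); there is no depth.
- cams.camera_params(name): a dict with "fx", "fy", "cx", "cy" (pixels), "dist_coeffs" ([k1, k2, p1, p2, k3] as OpenCV has them; the pictures are not rectified), "xyz" and "rotation" of the camera in the world. Camera axes: x right, y up, looking along -z (the intrinsics and any distortion apply to the point x, -y, -z); pixel columns grow to the right and rows downward; lengths in m; the calibration is good to about 2 mm. A picture is of the moment at which its call begins: read the wrist's pose just before it. camera_params takes no time and is no camera call; for the wrist camera it gives the pose at the moment of the call.
- manip.hand_in(): hands the job in, once; it reports no verdict.
The state is a dict: "clock": time; "joint_pos": joint angles; "joint_velocities": joint speeds; "tau": joint torques, N m; "position": TCP position; "ee_rot": TCP orientation; "ft_force": force on the tool from outside, world axes, zero at the start; "torque": the same for the moment, N m; "grip_width": opening from 0.0 (shut) to 1.0 (fully open).
Only numpy, scipy, OpenCV 4.12 (cv2) and the standard library are available. Lean on these libraries where they do the work, as an engineer would, in place of code of your own. Each camera call takes 0.05 s, during which the arm holds its last target. There are 200 camera calls.

## Working session

There is one attempt and no reset: what is moved stays moved. The work goes in short steps, Python scripts to look and compute and a tool call to move; the robot and the scene stay as the last step left them, time stands still between calls to the robot, and variables do not carry over. Pictures are saved under pics/ and viewed, about 8 in all and at most 12, crops included, and the job is handed in when it is done.

Besides the shell and the picture viewer there is one more tool, called after "Emit:" by a JSON object that holds its "name" and its "arguments", one argument or row to a line. move_arm: Moves the arm, as the interface text tells. Its arguments: {"type":"object","properties":{"moves":{"type":"array","items":{"type":"array","items":{"type":"number"}}},"grip_force":{"type":"number"}},"required":["moves"]}

```bash
mkdir -p pics; cat > h.py <<'E'
import numpy as np, cv2
from workcell import manip, cams
from scipy.spatial.transform import Rotation as R
def rot(p):
    r=np.array(p["rotation"],float)
    return r if r.shape==(3,3) else R.from_quat(r).as_matrix()
def K(p): return np.array([[p["fx"],0,p["cx"]],[0,p["fy"],p["cy"]],[0,0,1]])
def proj(p,X):
    c=(np.atleast_2d(X)-np.array(p["xyz"]))@rot(p); c=c*[1,-1,-1]
    return cv2.projectPoints(c.reshape(-1,1,3),np.zeros(3),np.zeros(3),K(p),np.array(p["dist_coeffs"],float))[0].reshape(-1,2)
def ray(p,uv):
    n=cv2.undistortPoints(np.array(uv,float).reshape(-1,1,2),K(p),np.array(p["dist_coeffs"],float)).reshape(-1,2)
    d=np.c_[n[:,0],-n[:,1],-np.ones(len(n))]@rot(p).T
    return np.array(p["xyz"]),d
def plane(p,uv,z):
    o,d=ray(p,uv); return o+d*((z-o[2])/d[:,2])[:,None]
def tri(v):
    A=np.zeros((3,3));b=np.zeros(3)
    for p,uv in v:
        o,d=ray(p,uv);d=d[0]/np.linalg.norm(d[0]);M=np.eye(3)-np.outer(d,d);A+=M;b+=M@o
    return np.linalg.solve(A,b)
def snap(n,f):
    p=cams.camera_params(n); im=cams.camera(n); cv2.imwrite(f"pics/{f}.png",cv2.cvtColor(im,cv2.COLOR_RGB2BGR)); return p,im
E
python3 - <<'E'
from h import *
o=manip.get_obs(); print(o)
ims=[]
for n in("top","scene","wrist"):
    p,im=snap(n,n+"0"); print(n,p)
E
```

```text
{'clock': 0.0, 'joint_pos': array([ 1.27739844,  0.33289078, -0.06468593,  1.46095507,  0.02159203,
        1.34991069, -0.08845868]), 'joint_velocities': array([ 5.50177346e-04, -7.64223307e-05,  6.44618926e-04, -3.24547471e-04,
       -1.91299432e-03, -4.82615956e-04, -7.06992021e-04]), 'tau': array([ 6.71118578e-04, -6.25435567e+01,  4.91931033e-02, -3.91592181e+01,
        1.60613086e-02,  1.02312016e-02,  1.40531904e-05]), 'position': array([ 0.16707283, -0.60185459,  0.23049753]), 'ee_rot': array([ 7.96098444e-01, -6.05166695e-01, -6.03916093e-04, -4.17881548e-04]), 'ft_force': array([0.83699678, 0.15781445, 0.20068886]), 'torque': array([-0.00194159,  0.03061311, -0.00622991]), 'grip_width': 1.0020848196305279}
top {'fx': 389.064867775886, 'fy': 389.064867775886, 'cx': 251.88085202001423, 'cy': 193.53458413355307, 'dist_coeffs': array([-0.06160845,  0.        ,  0.        ,  0.        ,  0.        ]), 'xyz': array([ 0.41371174, -0.03311804,  1.15971773]), 'rotation': array([ 0.04230476, -0.03576962, -0.70204968,  0.70996978])}
scene {'fx': 369.37463118625516, 'fy': 369.37463118625516, 'cx': 255.0393338856274, 'cy': 195.35568543188177, 'dist_coeffs': array([0.02982566, 0.        , 0.        , 0.        , 0.        ]), 'xyz': array([ 0.82832492, -0.50901512,  0.88600674]), 'rotation': array([0.32093369, 0.08139696, 0.25646482, 0.90807593])}
wrist {'fx': 317.8814238610052, 'fy': 317.8814238610052, 'cx': 250.611436583446, 'cy': 184.9815144641292, 'dist_coeffs': array([-0.09120368,  0.        ,  0.        ,  0.        ,  0.        ]), 'xyz': array([ 0.24623469, -0.58002694,  0.372778  ]), 'rotation': array([-0.12916787,  0.09880375, -0.5969981 ,  0.78558688])}
```

```bash
ls; python3 -c "
import cv2
for n in('top','scene'):
    i=cv2.imread(f'pics/{n}0.png');cv2.imwrite(f'pics/{n}0b.png',cv2.resize(i,(800,600),interpolation=cv2.INTER_CUBIC))"
```

```text
h.py
pics
```

View pics/top0b.png

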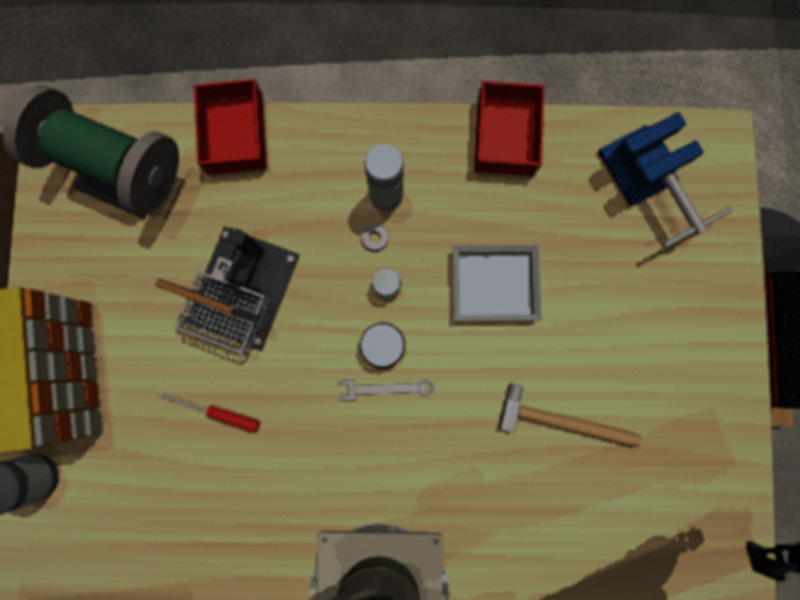

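View pics/scene0b.png

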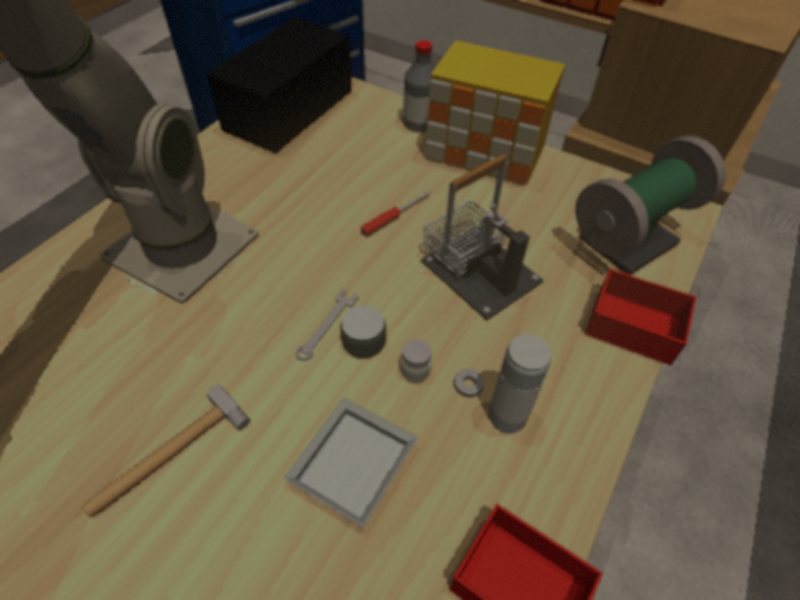

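```bash
cat > m.py <<'E'
from h import *
T=cams.camera_params("top");S=cams.camera_params("scene")
s=.64
a=lambda *q:[[x*s,y*s] for x,y in q]
bt=a((157,283),(232,308));bs=a((507,157),(452,186))
# bar end correspondences
for i,j in((0,0),(1,1),(0,1),(1,0)):
    X=tri([(T,[bt[i]]),(S,[bs[j]])]);print("bar",i,j,X,proj(T,X)-bt[i],proj(S,X)-bs[j])
B=plane(T,a((230,227),(298,257),(262,350)),.01);print("base\n",B,np.linalg.norm(np.diff(B,axis=0),axis=1))
im=cv2.cvtColor(cv2.imread("pics/top0.png"),cv2.COLOR_BGR2HSV)
m=((im[...,1]<70)&(im[...,2]>60)).astype(np.uint8);m2=np.zeros_like(m);m2[150:215,280:355]=m[150:215,280:355]
c=max(cv2.findContours(m2,0,2)[0],key=cv2.contourArea);
P=plane(T,c.reshape(-1,2),.033)[:,:2].astype(np.float32);print("tray",cv2.minAreaRect(P),cv2.contourArea(c))
print("things",plane(T,a((386,290),(383,345),(375,238)),.04)[:,:2])
E
python3 m.py
```

```text
bar 0 0 [0.54842259 0.35211106 0.22413235] [[-1.15186464 -1.7225254 ]] [[-1.73046855  0.44582671]]
bar 1 1 [0.50552487 0.2267807  0.22679049] [[0.05139235 0.07224853]] [[ 0.07685259 -0.01683197]]
bar 0 1 [0.51145124 0.32612539 0.18412371] [[14.21100219 15.01609779]] [[16.2315501  -6.49875217]]
bar 1 0 [0.54243445 0.2325279  0.29277351] [[ -9.66329321 -19.06875697]] [[-19.09362851   2.12066029]]
base
 [[0.68529509 0.29810093 0.01      ]
 [0.62713322 0.1632679  0.01      ]
 [0.44769033 0.22668133 0.01      ]] [0.1468426  0.19031819]
tray ((0.5785964727401733, -0.21349120140075684), (0.14476479589939117, 0.1645895093679428), 1.5394197702407837) 2632.0
things [[ 0.56087722 -0.0077027 ]
 [ 0.45879069 -0.00351197]
 [ 0.65910675  0.01424555]]
```

```bash
cat >> h.py <<'E'
def to(xyz,yaw,ref=None):
    o=manip.get_obs(); Rc=R.from_quat(o["ee_rot"]); p=o["position"]
    Rt=R.from_euler("z",yaw,degrees=True)*R.from_euler("x",180,degrees=True)
    rv=np.degrees((Rc.inv()*Rt).as_rotvec()); s=Rc.inv().apply(np.array(xyz)-p)
    print(np.round(rv,2),np.round(s,4)); return rv,s
E
python3 - <<'E'
from h import *
to([.5,-.2,.38],-40); to([.527,.289,.36],-19.1)
E
```

```text
[-2.000e-02  6.000e-02 -3.448e+01] [-0.2984 -0.4283 -0.149 ]
[-3.000e-02  6.000e-02 -5.538e+01] [-0.7623 -0.5851 -0.1285]
```

Emit:
{"name": "move_arm", "arguments": {
  "moves": [
    [0, 0, -34.5, -0.298, -0.428, -0.149, 0.0854],
    [0, 0, -34.5, -0.298, -0.428, -0.149, 0.0854],
    [0, 0, -34.5, -0.298, -0.428, -0.149, 0.0854],
    [0, 0, -34.5, -0.298, -0.428, -0.149, 0.0854],
    [0, 0, -34.5, -0.298, -0.428, -0.149, 0.0854],
    [0, 0, -34.5, -0.298, -0.428, -0.149, 0.0854],
    [0, 0, -34.5, -0.298, -0.428, -0.149, 0.0854],
    [0, 0, -34.5, -0.298, -0.428, -0.149, 0.0854],
    [0, 0, -55.4, -0.762, -0.585, -0.149, 0.0854],
    [0, 0, -55.4, -0.762, -0.585, -0.149, 0.0854]
  ]
}}

```text
clock: 1.15
position: [0.432, -0.206, 0.3477]
ee_rot: [0.981, -0.195, 0.0, -0.0]
ft_force: [0.6, -0.8, 0.8]
grip_width: 0.997
```

```bash
python3 - <<'E'
from h import *
to([.527,.289,.36],-19.1)
E
```

```text
[-0.01  0.   -3.34] [-0.1011 -0.4938 -0.0122]
```

Emit:
{"name": "move_arm", "arguments": {
  "moves": [
    [0, 0, -3.3, -0.101, -0.494, -0.012, 0.05],
    [0, 0, -3.3, -0.101, -0.494, -0.012, 0.05],
    [0, 0, -3.3, -0.101, -0.494, -0.012, 0.05],
    [0, 0, -3.3, -0.101, -0.494, -0.012, 0.05],
    [0, 0, -3.3, -0.101, -0.494, -0.012, 0.05],
    [0, 0, -3.3, -0.101, -0.494, -0.012, 0.05],
    [0, 0, -3.3, -0.101, -0.494, -0.012, 0.05],
    [0, 0, -3.3, -0.101, -0.494, -0.012, 0.05],
    [0, 0, -3.3, -0.101, -0.494, -0.012, 0.05],
    [0, 0, -3.3, -0.101, -0.494, -0.012, 0.05]
  ]
}}

```text
clock: 2.15
position: [0.5293, 0.2837, 0.3593]
ee_rot: [0.985, -0.17, 0.0, 0.0]
ft_force: [1.6, -1.0, 1.1]
grip_width: 0.587
```

```bash
python3 - <<'E'
from h import *
to([.527,.289,.36],-19.1)
p,im=snap("wrist","w1"); cv2.imwrite("pics/w1b.png",cv2.resize(im[...,::-1],(800,600),interpolation=cv2.INTER_CUBIC))
np.save("w1.npy",np.r_[p["xyz"],p["rotation"]]); print(p)
E
```

```text
[ 0.02 -0.01 -0.48] [-0.0039 -0.0042 -0.0007]
{'fx': 317.8814238610052, 'fy': 317.8814238610052, 'cx': 250.611436583446, 'cy': 184.9815144641292, 'dist_coeffs': array([-0.09120368,  0.        ,  0.        ,  0.        ,  0.        ]), 'xyz': array([0.55674152, 0.36126167, 0.50142199]), 'rotation': array([-0.16005228,  0.02818541, -0.16764012,  0.97236086])}
```

View pics/w1b.png

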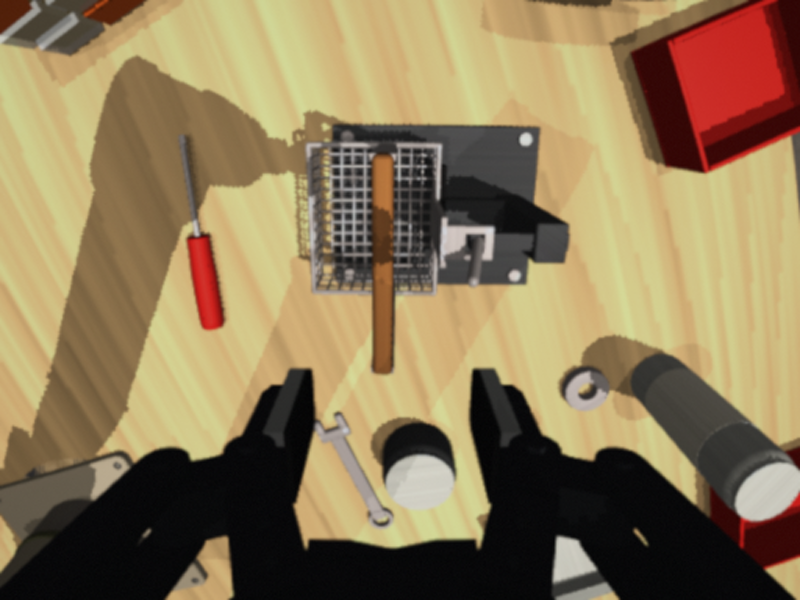

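The picture shows the basket hung with its bar at (383,155)-(382,370), the eye at about (468,240), and the prong leaning towards image-down from (478,237) to its tip (475,280).

```bash
python3 - <<'E'
from h import *
p=cams.camera_params("wrist");s=.64
a=lambda *q:[[x*s,y*s] for x,y in q]
b=plane(p,a((383,155),(382,371)),.236);print("bar top",b,b.mean(0),"yaw",np.degrees(np.arctan2(-(b[0]-b[1])[0],(b[0]-b[1])[1])),np.linalg.norm(b[0]-b[1]))
yaw=-19.1*np.pi/180;ux=np.array([np.cos(yaw),np.sin(yaw)]);uy=np.array([-ux[1],ux[0]])
t=plane(p,a((475,280)),.201)[0,:2]
c=b.mean(0)[:2]
eye=c+ux*.063
print("tip",t,"tip-eye(stand xy)",(t-eye)@ux,(t-eye)@uy)
base=plane(p,a((332,125),(540,127),(526,284)),.01);print("base",base)
rc=(base[1]+base[2])[:2]/2-ux*.08;print("root from base",rc,"base yaw",np.degrees(np.arctan2(-(base[1]-base[2])[0],(base[1]-base[2])[1])), "rel tip",(t-rc)@ux,(t-rc)@uy)
im=cv2.imread("pics/w1.png");cv2.imwrite("pics/w1c.png",cv2.resize(im[120:200,260:370],None,fx=7,fy=7,interpolation=cv2.INTER_CUBIC))
E
```

```text
bar top [[0.54295913 0.35747749 0.236     ]
 [0.50135607 0.24019465 0.236     ]] [0.5221576  0.29883607 0.236     ] yaw -19.530823882698346 0.12444307270066603
tip [0.57121047 0.26459879] tip-eye(stand xy) -0.005444496891346454 -0.016301503345176098
base [[0.49728338 0.38865804 0.01      ]
 [0.68391842 0.32378185 0.01      ]
 [0.63177893 0.17558415 0.01      ]]
root from base [0.58225276 0.27586043] base yaw -19.383088698200286 rel tip -0.00674939617737741 -0.014254906934041422
```

View pics/w1c.png

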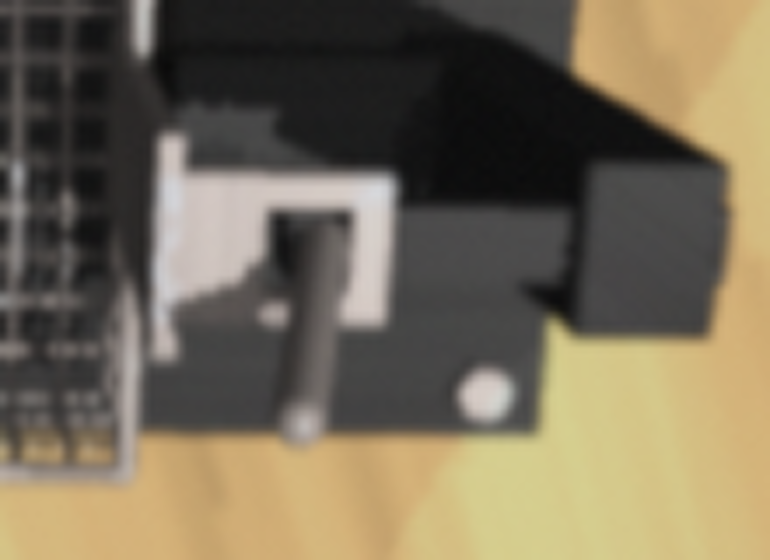

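Closer crop: the prong leaves the hole at about (320,235) and ends at (303,425), so it leans mostly to stand −y and a little −x.

```bash
python3 - <<'E'
from h import *
p=cams.camera_params("wrist")
yaw=-19.4*np.pi/180;ux=np.array([np.cos(yaw),np.sin(yaw)]);uy=np.array([-ux[1],ux[0]])
q=lambda x,y:[[x/7+260,y/7+120]]
tip=plane(p,q(303,422),.2)[0,:2]
hole=plane(p,[q(270,208)[0],q(355,208)[0]],.160)[:,:2]; corners=plane(p,[q(395,175)[0],q(388,325)[0]],.160)[:,:2]
print("hole far corners",hole,"eye outer corners",corners)
e=corners.mean(0)-ux*.0125
print("eye c",e,"tip-eye",(tip-e)@ux,(tip-e)@uy)
for z,y in((.158,240),(.157,230),(.16,250)):
    r=plane(p,q(322,y),z)[0,:2];print("root",r,"tip-root",(tip-r)@ux,(tip-r)@uy)
to([.523,.2965,.36],-19.4); to([.523,.2965,.207],-19.4)
E
```

```text
hole far corners [[0.57728246 0.28440976]
 [0.58986555 0.28015775]] eye outer corners [[0.59719185 0.28319341]
 [0.58974296 0.26027892]]
eye c [0.58167712 0.27588818] tip-eye -0.006591425028315343 -0.015574066577008218
root [0.58374853 0.27635131] tip-root -0.008391395689485822 -0.01669894392343579
root [0.58427971 0.27762822] tip-root -0.008468278913880082 -0.018079793351424987
root [0.58313234 0.27535869] tip-root -0.008139901329198559 -0.015558011983946365
[-0.1   0.28  0.45] [-0.0045 -0.0022 -0.0027]
[-0.1   0.28  0.45] [-0.0038 -0.0019  0.1503]
```

Emit:
{"name": "move_arm", "arguments": {
  "moves": [
    [0, 0, 0.4, -0.004, -0.002, 0.03, 0.05],
    [0, 0, 0.4, -0.004, -0.002, 0.07, 0.05],
    [0, 0, 0.4, -0.004, -0.002, 0.1, 0.05],
    [0, 0, 0.4, -0.004, -0.002, 0.12, 0.05],
    [0, 0, 0.4, -0.004, -0.002, 0.12, 0.05],
    [0, 0, 0.4, -0.004, -0.002, 0.12, 0.05]
  ]
}}

```text
clock: 2.8
position: [0.5258, 0.2854, 0.2401]
ee_rot: [0.985, -0.173, -0.0, -0.0]
ft_force: [0.9, 0.5, 0.9]
grip_width: 0.583
```

```bash
python3 - <<'E'
from h import *
to([.5223,.2967,.207],-19.4);o=manip.get_obs();print(o["position"],o["ft_force"],o["torque"])
p,im=snap("wrist","w2"); cv2.imwrite("pics/w2b.png",cv2.resize(im[...,::-1],(800,600),interpolation=cv2.INTER_CUBIC))
E
```

```text
[-0.   0.  -0.5] [-0.0072 -0.0094  0.0331]
[0.52584172 0.28541594 0.24008346] [0.89970836 0.50171201 0.88400952] [-0.0583488   0.03165661  0.01656372]
```

View pics/w2b.png

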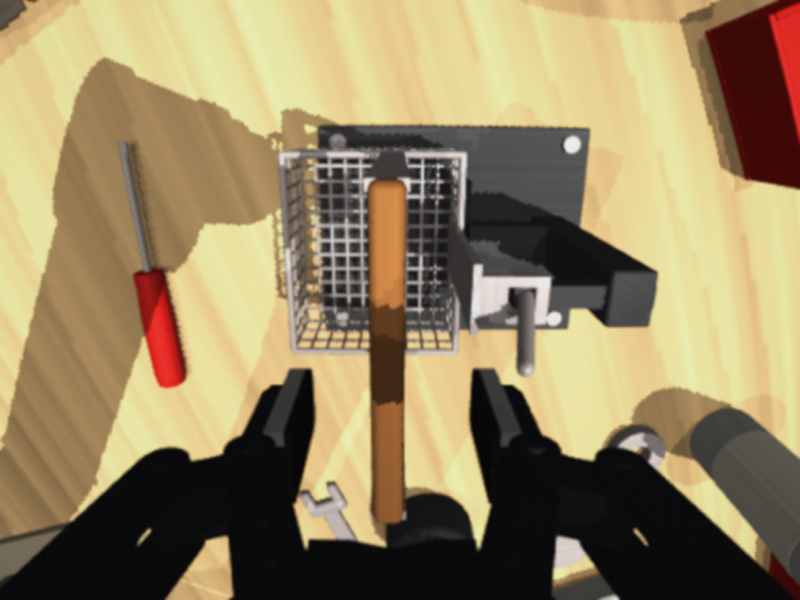

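The bar runs (387,180)-(388,520) between the fingers (inner faces at x≈312 and 472), nearly centred. The prong tip is at (525,372).

```bash
python3 - <<'E'
from h import *
p=cams.camera_params("wrist");s=.64
b=plane(p,np.array([[387,180],[388,521]])*s,.236);c=b.mean(0);d=b[0]-b[1];y=np.degrees(np.arctan2(-d[0],d[1]));print(b,c,y)
yaw=-19.4*np.pi/180;ux=np.array([np.cos(yaw),np.sin(yaw)]);uy=np.array([-ux[1],ux[0]])
t=plane(p,np.array([[525,370]])*s,.2)[0,:2];e=c[:2]+.063*ux;print("tip-eye",(t-e)@ux,(t-e)@uy)
to([c[0],c[1],.207],y)
E
```

```text
[[0.54709232 0.34845554 0.236     ]
 [0.50396857 0.22932993 0.236     ]] [0.52553044 0.28889273 0.236     ] -19.90037238175257
tip-eye -0.006373436288899954 -0.018389469865684394
[-0.06 -0.05 -0.  ] [-0.0017 -0.0027  0.0338]
```

Emit:
{"name": "move_arm", "arguments": {
  "moves": [
    [0, 0, 0, -0.002, -0.004, 0.012, 0.05],
    [0, 0, 0, -0.002, -0.004, 0.024, 0.05],
    [0, 0, 0, -0.002, -0.004, 0.033, 0.05],
    [0, 0, 0, -0.002, -0.004, 0.033, 0.05],
    [0, 0, 0, -0.002, -0.004, 0.033, 0.03],
    [0, 0, 0, -0.002, -0.004, 0.033, 0.02],
    [0, 0, 0, -0.002, -0.004, 0.033, 0.01],
    [0, 0, 0, -0.002, -0.004, 0.033, 0.0],
    [0, 0, 0, -0.002, -0.004, 0.033, 0.0],
    [0, 0, 0, -0.002, -0.004, 0.033, 0.0]
  ],
  "grip_force": 60
}}

```text
clock: 3.85
position: [0.5255, 0.29, 0.207]
ee_rot: [0.985, -0.173, 0.0, -0.0]
ft_force: [-0.7, 0.7, 4.8]
grip_width: 0.127
```

Emit:
{"name": "move_arm", "arguments": {
  "moves": [
    [0, 0, 0, 0, 0, -0.001, 0],
    [0, 0, 0, 0, 0.0005, -0.002, 0],
    [0, 0, 0, -0.0003, 0.001, -0.003, 0],
    [0, 0, 0, -0.0005, 0.0014, -0.004, 0],
    [0, 0, 0, -0.0008, 0.002, -0.005, 0],
    [0, 0, 0, -0.0008, 0.002, -0.005, 0]
  ]
}}

```text
clock: 4.45
position: [0.5239, 0.288, 0.2116]
ee_rot: [0.985, -0.173, 0.0, 0.0]
ft_force: [2.7, -1.6, -4.1]
grip_width: 0.129
```

```bash
cat > f.py <<'E'
from h import *
o=manip.get_obs();Rc=R.from_quat(o["ee_rot"])
print(o["clock"],o["position"],"F tool",Rc.inv().apply(o["ft_force"]).round(2),"T tool",Rc.inv().apply(o["torque"]).round(3),o["grip_width"],o["joint_pos"].round(2))
E
python3 f.py
```

```text
4.45 [0.52385735 0.28804681 0.21162651] F tool [3.05 0.6  4.11] T tool [-0.024  0.905 -0.011] 0.12878806639085794 [ 0.13  0.43 -0.92  1.53  0.34  1.36 -1.17]
```

Emit:
{"name": "move_arm", "arguments": {
  "moves": [
    [0, 0, 0, 0.0005, 0.0004, -0.001, 0],
    [0, 0, 0, 0.0005, 0.0008, -0.002, 0],
    [0, 0, 0, 0.0005, 0.0012, -0.003, 0],
    [0, 0, 0, 0.0005, 0.0016, -0.004, 0],
    [0, 0, 0, 0.0005, 0.002, -0.005, 0],
    [0, 0, 0, 0.0005, 0.002, -0.005, 0]
  ]
}}

```text
clock: 5.05
position: [0.5233, 0.2864, 0.2167]
ee_rot: [0.985, -0.173, -0.0, -0.0]
ft_force: [-0.7, 0.3, -3.5]
grip_width: 0.131
```

```bash
python3 f.py
```

```text
5.05 [0.52333621 0.28640346 0.2166826 ] F tool [-0.72 -0.01  3.53] T tool [0.005 0.084 0.064] 0.13121959659574467 [ 0.13  0.42 -0.92  1.52  0.34  1.36 -1.16]
```

Contact is gone and only the weight (~3.5 N) remains. I'll continue along the prong.

Emit:
{"name": "move_arm", "arguments": {
  "moves": [
    [0, 0, 0, 0, 0.0004, -0.001, 0],
    [0, 0, 0, 0, 0.0008, -0.002, 0],
    [0, 0, 0, 0, 0.0012, -0.003, 0],
    [0, 0, 0, -0.0002, 0.0016, -0.004, 0],
    [0, 0, 0, -0.0004, 0.002, -0.005, 0],
    [0, 0, 0, -0.0006, 0.0024, -0.006, 0],
    [0, 0, 0, -0.0008, 0.0028, -0.007, 0],
    [0, 0, 0, -0.001, 0.0032, -0.008, 0],
    [0, 0, 0, -0.001, 0.0032, -0.008, 0]
  ]
}}

```text
clock: 5.95
position: [0.5216, 0.2835, 0.2247]
ee_rot: [0.985, -0.173, 0.0, -0.0]
ft_force: [0.2, -0.1, -3.2]
grip_width: 0.126
```

```bash
python3 f.py
```

```text
5.95 [0.52161701 0.2835434  0.22469093] F tool [0.21 0.   3.18] T tool [-0.025  0.004  0.02 ] 0.12622823435108949 [ 0.14  0.41 -0.92  1.52  0.33  1.38 -1.15]
```

Emit:
{"name": "move_arm", "arguments": {
  "moves": [
    [0, 0, 0, -0.0002, 0.0004, -0.001, 0],
    [0, 0, 0, -0.0004, 0.0008, -0.002, 0],
    [0, 0, 0, -0.0006, 0.0012, -0.003, 0],
    [0, 0, 0, -0.0008, 0.0016, -0.004, 0],
    [0, 0, 0, -0.001, 0.002, -0.005, 0],
    [0, 0, 0, -0.0012, 0.0024, -0.006, 0],
    [0, 0, 0, -0.0014, 0.0028, -0.007, 0],
    [0, 0, 0, -0.0016, 0.0032, -0.008, 0],
    [0, 0, 0, -0.0016, 0.0032, -0.008, 0]
  ]
}}

```text
clock: 6.85
position: [0.519, 0.2811, 0.2327]
ee_rot: [0.985, -0.173, 0.0, 0.0]
ft_force: [-0.1, -0.1, -4.0]
grip_width: 0.13
```

```bash
python3 f.py;python3 - <<'E'
from h import *
p,im=snap("wrist","w3"); cv2.imwrite("pics/w3b.png",cv2.resize(im[130:300,200:420,::-1],(776,600),interpolation=cv2.INTER_CUBIC))
E
```

```text
6.85 [0.51897527 0.28109065 0.23265811] F tool [-0.03  0.09  3.96] T tool [ 0.067  0.092 -0.032] 0.1301012415021371 [ 0.15  0.4  -0.93  1.52  0.32  1.39 -1.15]
```

View pics/w3b.png

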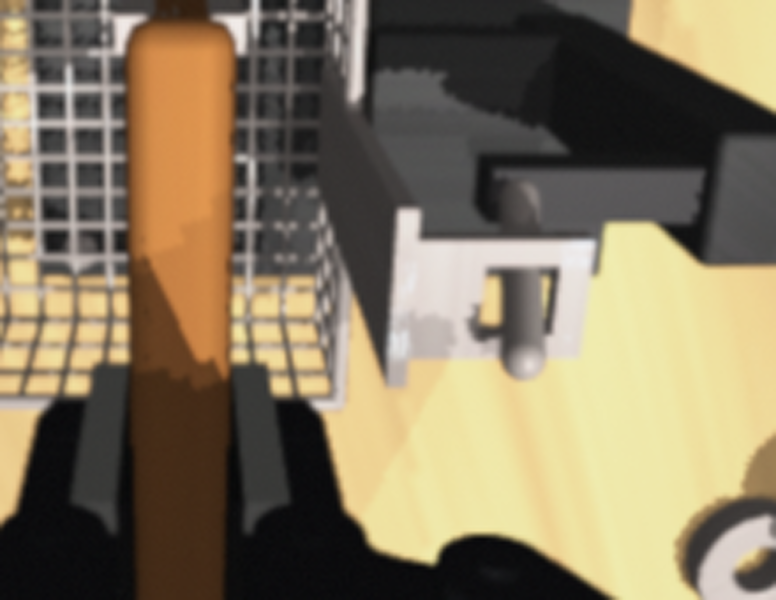

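The prong sits well inside the hole, slightly toward +x of centre, with its tip at (522,360) just past the eye. I'll continue.

Emit:
{"name": "move_arm", "arguments": {
  "moves": [
    [0, 0, 0, 0, 0.0005, -0.0012, 0],
    [0, 0, 0, 0, 0.001, -0.0024, 0],
    [0, 0, 0, 0, 0.0014, -0.0036, 0],
    [0, 0, 0, -0.0002, 0.002, -0.0048, 0],
    [0, 0, 0, -0.0004, 0.0024, -0.006, 0],
    [0, 0, 0, -0.0006, 0.0028, -0.0072, 0],
    [0, 0, 0, -0.0008, 0.0034, -0.0084, 0],
    [0, 0, 0, -0.001, 0.0038, -0.0096, 0],
    [0, 0, 0, -0.0012, 0.0042, -0.0108, 0],
    [0, 0, 0, -0.0014, 0.0046, -0.0118, 0]
  ]
}}

```text
clock: 7.9
position: [0.5161, 0.2772, 0.2444]
ee_rot: [0.985, -0.173, 0.0, 0.0]
ft_force: [0.7, 0.5, -3.3]
grip_width: 0.134
```

```bash
python3 f.py
```

```text
7.9 [0.51605469 0.27724074 0.24441857] F tool [ 0.52 -0.67  3.32] T tool [0.024 0.036 0.035] 0.13415608425359232 [ 0.16  0.38 -0.93  1.51  0.3   1.41 -1.13]
```

Emit:
{"name": "move_arm", "arguments": {
  "moves": [
    [0, 0, 0, -0.0003, 0.0006, -0.0014, 0],
    [0, 0, 0, -0.0006, 0.0012, -0.0028, 0],
    [0, 0, 0, -0.0009, 0.0018, -0.0044, 0],
    [0, 0, 0, -0.0012, 0.0024, -0.006, 0],
    [0, 0, 0, -0.0014, 0.003, -0.0075, 0],
    [0, 0, 0, -0.0016, 0.0036, -0.009, 0],
    [0, 0, 0, -0.0018, 0.004, -0.0105, 0],
    [0, 0, 0, -0.002, 0.0042, -0.012, 0],
    [0, 0, 0, -0.002, 0.0042, -0.014, 0],
    [0, 0, 0, -0.002, 0.0042, -0.017, 0]
  ]
}}

```text
clock: 8.9
position: [0.5127, 0.2739, 0.2614]
ee_rot: [0.985, -0.173, -0.0, 0.0]
ft_force: [-1.1, 0.5, -3.8]
grip_width: 0.127
```

```bash
python3 f.py
```

```text
8.9 [0.51274677 0.27390664 0.26140031] F tool [-1.21 -0.08  3.81] T tool [ 0.01  -0.015 -0.024] 0.12657571302653112 [ 0.17  0.36 -0.94  1.5   0.29  1.43 -1.12]
```

Emit:
{"name": "move_arm", "arguments": {
  "moves": [
    [0, 0, 0, 0, 0, -0.005, 0],
    [0, 0, 0, 0, 0, -0.01, 0],
    [0, 0, 0, 0, 0, -0.02, 0],
    [0, 0, 0, 0, 0, -0.025, 0],
    [0, 0, 0, -0.005, 0, -0.025, 0],
    [0, 0, 0, -0.02, 0, -0.03, 0],
    [0, 0, 0, -0.04, 0, -0.035, 0],
    [0, 0, 0, -0.06, 0, -0.035, 0],
    [0, 0, 0, -0.08, 0, -0.035, 0],
    [0, 0, 0, -0.09, 0, -0.035, 0]
  ]
}}

```text
clock: 9.9
position: [0.4253, 0.3061, 0.2965]
ee_rot: [0.985, -0.171, 0.0, 0.0]
ft_force: [-0.2, -0.3, -3.5]
grip_width: 0.13
```

```bash
python3 f.py
```

```text
9.9 [0.425312   0.3060561  0.29651193] F tool [-0.1   0.3   3.47] T tool [0.041 0.08  0.041] 0.1302975135787074 [ 0.19  0.19 -1.01  1.58  0.16  1.46 -1.18]
```

```bash
python3 - <<'E'
from h import *
T=cams.camera_params("top");print("can",plane(T,np.array([[384,160]])*.64,.2))
to([.46,.05,.35],-5); to([.50,-.10,.35],1.5); to([.59,-.215,.35],1.5)
E
```

```text
can [[ 0.75444401 -0.00521382  0.2       ]]
[  0.03  -0.02 -14.73] [ 0.1191  0.2293 -0.0533]
[ 3.000e-02 -2.000e-02 -2.123e+01] [ 0.2074  0.357  -0.0532]
[ 3.000e-02 -2.000e-02 -2.123e+01] [ 0.3309  0.4349 -0.0532]
```

Emit:
{"name": "move_arm", "arguments": {
  "moves": [
    [0, 0, 0, 0.005, 0.015, -0.02, 0],
    [0, 0, -2, 0.02, 0.04, -0.04, 0],
    [0, 0, -5, 0.04, 0.075, -0.053, 0],
    [0, 0, -8, 0.06, 0.115, -0.053, 0],
    [0, 0, -11, 0.08, 0.155, -0.053, 0],
    [0, 0, -14, 0.1, 0.195, -0.053, 0],
    [0, 0, -15, 0.12, 0.23, -0.053, 0],
    [0, 0, -17, 0.148, 0.272, -0.053, 0],
    [0, 0, -19, 0.178, 0.315, -0.053, 0],
    [0, 0, -21, 0.207, 0.357, -0.053, 0]
  ]
}}

```text
clock: 10.9
position: [0.5002, -0.0993, 0.3495]
ee_rot: [1.0, 0.01, 0.0, 0.0]
ft_force: [1.4, 0.2, -3.5]
grip_width: 0.127
```

```bash
python3 - <<'E'
from h import *
to([.59,-.215,.35],1.5);to([.59,-.215,.28],1.5)
E
```

```text
[ 0.05 -0.03 -0.3 ] [ 0.0873  0.1176 -0.0003]
[ 0.05 -0.03 -0.3 ] [0.0873 0.1175 0.0697]
```

Emit:
{"name": "move_arm", "arguments": {
  "moves": [
    [0, 0, 0, 0.025, 0.034, 0, 0],
    [0, 0, 0, 0.05, 0.068, 0, 0],
    [0, 0, -0.3, 0.07, 0.095, 0.01, 0],
    [0, 0, -0.3, 0.082, 0.11, 0.03, 0],
    [0, 0, -0.3, 0.087, 0.118, 0.05, 0],
    [0, 0, -0.3, 0.087, 0.118, 0.07, 0],
    [0, 0, -0.3, 0.087, 0.118, 0.07, 0],
    [0, 0, -0.3, 0.087, 0.118, 0.07, 0]
  ]
}}

```text
clock: 11.7
position: [0.5895, -0.2136, 0.2798]
ee_rot: [1.0, 0.012, -0.0, -0.0]
ft_force: [-0.4, 0.1, -3.8]
grip_width: 0.126
```

```bash
python3 f.py;python3 - <<'E'
from h import *
p,im=snap("wrist","w4"); cv2.imwrite("pics/w4b.png",cv2.resize(im[...,::-1],(800,600),interpolation=cv2.INTER_CUBIC))
p,im=snap("scene","s4"); cv2.imwrite("pics/s4b.png",cv2.resize(im[150:350,150:300,::-1],(600,800)[:1]+(600,) if 0 else (450,600),interpolation=cv2.INTER_CUBIC))
E
```

```text
11.7 [ 0.58946403 -0.21357472  0.27983706] F tool [-0.4  -0.12  3.84] T tool [-0.003  0.031 -0.02 ] 0.12642946130252833 [ 0.71  0.38 -0.59  1.35  0.21  1.47  0.16]
```

View pics/w4b.png

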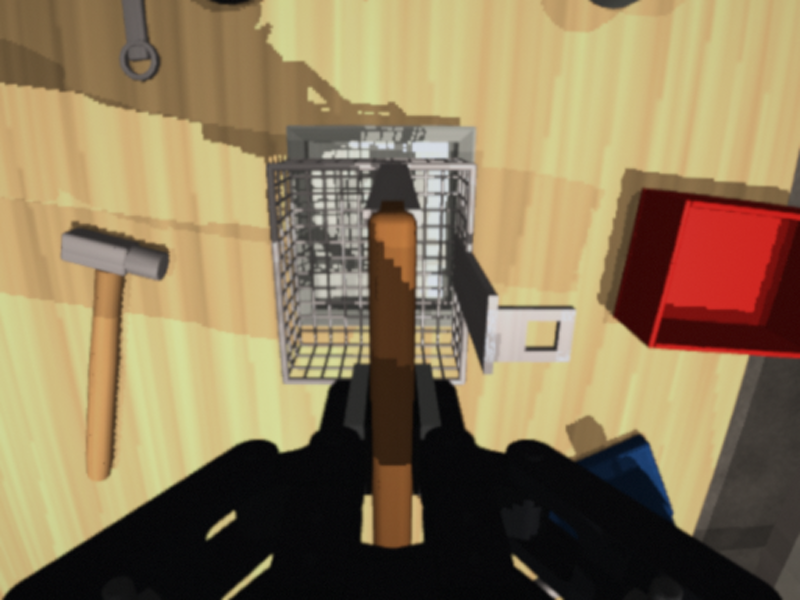

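View pics/s4b.png

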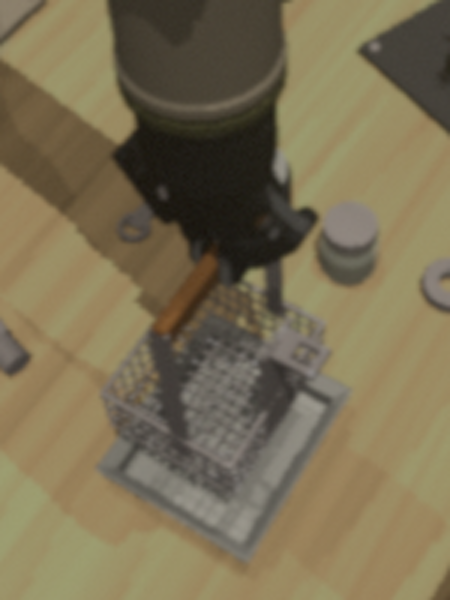

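```bash
python3 - <<'E'
from h import *
p=cams.camera_params("wrist");s=.64
b=plane(p,np.array([[270,163],[474,165],[284,381],[465,381]])*s,.158);print(b[:,:2],b.mean(0))
print("hole",plane(p,np.array([[542,335]])*s,.233),"tray top",plane(p,np.array([[287,126],[474,126]])*s,.033))
e=plane(p,np.array([[393,212],[392,547]])*s,.309);print("bar",e)
print(manip.get_obs()["position"])
S=cams.camera_params("scene")
q=lambda x,y:[x/3+150,y/3+150]
t=plane(S,[q(98,467),q(244,560),q(350,388)],.033);print("tray corners",t,(t[0]+t[2])/2)
i=cv2.cvtColor(cv2.imread("pics/scene0.png"),cv2.COLOR_BGR2GRAY)
t0=plane(S,np.array([[346,401],[416,439],[362,523],[288,480]])*.64,.033);print("scene0 tray",t0,t0.mean(0))
E
```

```text
[[ 0.52443966 -0.15291727]
 [ 0.63137133 -0.15147239]
 [ 0.52623595 -0.28154536]
 [ 0.63578554 -0.27867982]] [ 0.57945812 -0.21615371  0.158     ]
hole [[ 0.65313816 -0.21458432  0.233     ]] tray top [[ 0.50875915 -0.13528808  0.033     ]
 [ 0.65000363 -0.13194286  0.033     ]]
bar [[ 0.58845309 -0.15121953  0.309     ]
 [ 0.59079516 -0.25274194  0.309     ]]
[ 0.59001877 -0.21369571  0.2810256 ]
tray corners [[ 0.51491676 -0.29537798  0.033     ]
 [ 0.65300612 -0.29511797  0.033     ]
 [ 0.65097412 -0.13245589  0.033     ]] [ 0.58294544 -0.21391693  0.033     ]
scene0 tray [[ 0.51861485 -0.13899099  0.033     ]
 [ 0.6522639  -0.13680921  0.033     ]
 [ 0.65130305 -0.29113637  0.033     ]
 [ 0.52057022 -0.29629917  0.033     ]] [ 0.585688   -0.21580894  0.033     ]
```

Emit:
{"name": "move_arm", "arguments": {
  "moves": [
    [0, 0, 0, 0.001, -0.001, 0.01, 0],
    [0, 0, 0, 0.001, -0.001, 0.025, 0],
    [0, 0, 0, 0.001, -0.001, 0.04, 0],
    [0, 0, 0, 0.001, -0.001, 0.053, 0],
    [0, 0, 0, 0.001, -0.001, 0.062, 0],
    [0, 0, 0, 0.001, -0.001, 0.068, 0],
    [0, 0, 0, 0.001, -0.001, 0.073, 0],
    [0, 0, 0, 0.001, -0.001, 0.077, 0],
    [0, 0, 0, 0.001, -0.001, 0.08, 0],
    [0, 0, 0, 0.001, -0.001, 0.08, 0]
  ]
}}

```text
clock: 12.8
position: [0.5905, -0.213, 0.1992]
ee_rot: [1.0, 0.012, -0.0, 0.0]
ft_force: [0.1, -0.3, -4.3]
grip_width: 0.131
```

```bash
python3 f.py;python3 - <<'E'
from h import *
p,im=snap("wrist","w5"); cv2.imwrite("pics/w5b.png",cv2.resize(im[...,::-1],(800,600),interpolation=cv2.INTER_CUBIC))
E
```

```text
12.8 [ 0.5904614  -0.2129971   0.19916542] F tool [0.14 0.29 4.29] T tool [-0.032  0.048  0.027] 0.1310829822640597 [ 0.71  0.42 -0.58  1.47  0.23  1.32  0.14]
```

View pics/w5b.png

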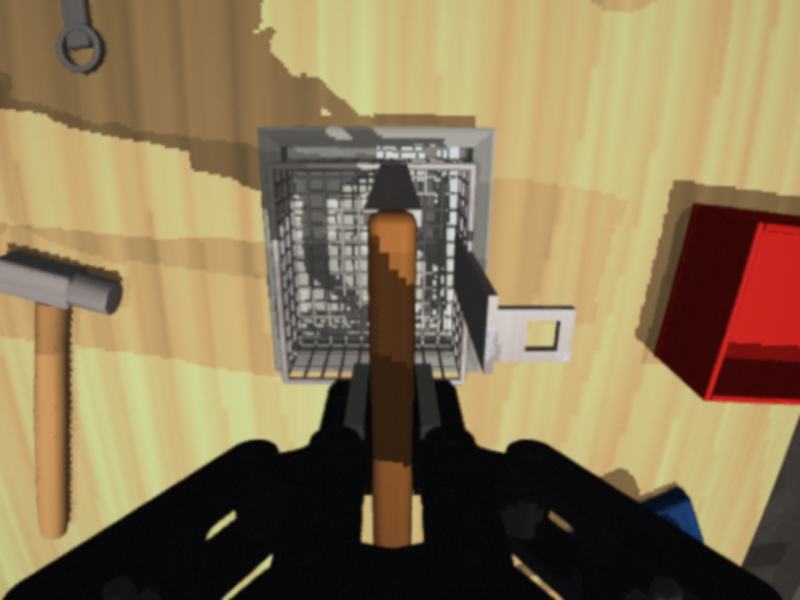

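The basket is nested over the tray: tray rim corners at (260,127) and (494,127), basket rim at (270,163) and (474,165).

```bash
python3 - <<'E'
from h import *
p=cams.camera_params("wrist");s=.64
b=plane(p,np.array([[270,163],[474,165],[284,381],[465,381]])*s,.077);print(b[:,:2],b.mean(0))
t=plane(p,np.array([[260,127],[494,127]])*s,.033);print(t,t.mean(0),np.linalg.norm(t[0]-t[1]))
E
```

```text
[[ 0.52491774 -0.15210307]
 [ 0.63165226 -0.15068654]
 [ 0.52668026 -0.28048833]
 [ 0.63599265 -0.27755841]] [ 0.57981073 -0.21520909  0.077     ]
[[ 0.50914545 -0.1344163   0.033     ]
 [ 0.64930947 -0.13121007  0.033     ]] [ 0.57922746 -0.13281318  0.033     ] 0.14020067862288296
```

Emit:
{"name": "move_arm", "arguments": {
  "moves": [
    [0, 0, 0, 0.001, 0, 0.003, 0],
    [0, 0, 0, 0.001, 0, 0.006, 0],
    [0, 0, 0, 0.001, 0, 0.009, 0],
    [0, 0, 0, 0.001, 0, 0.012, 0],
    [0, 0, 0, 0.001, 0, 0.014, 0],
    [0, 0, 0, 0.001, 0, 0.016, 0],
    [0, 0, 0, 0.001, 0, 0.017, 0],
    [0, 0, 0, 0.001, 0, 0.017, 0]
  ]
}}

```text
clock: 13.65
position: [0.5916, -0.2129, 0.1824]
ee_rot: [1.0, 0.012, 0.0, 0.0]
ft_force: [-1.4, -0.2, -5.0]
grip_width: 0.131
```

```bash
python3 f.py
```

```text
13.65 [ 0.59161793 -0.21294383  0.18241832] F tool [-1.36  0.13  4.97] T tool [0.079 0.033 0.049] 0.13064778986675293 [ 0.71  0.43 -0.58  1.49  0.24  1.29  0.13]
```

Emit:
{"name": "move_arm", "arguments": {
  "moves": [
    [0, 0, 0, 0, 0, 0.0005, 0],
    [0, 0, 0, 0, 0, 0.001, 0],
    [0, 0, 0, 0, 0, 0.0015, 0],
    [0, 0, 0, 0, 0, 0.002, 0],
    [0, 0, 0, 0, 0, 0.002, 0]
  ]
}}

```text
clock: 14.15
position: [0.5925, -0.2129, 0.182]
ee_rot: [1.0, 0.012, 0.001, 0.0]
ft_force: [1.0, 1.1, 8.7]
grip_width: 0.13
```

```bash
python3 f.py
```

```text
14.15 [ 0.59249159 -0.21293107  0.18202643] F tool [ 1.08 -1.06 -8.65] T tool [ 0.254 -0.287  0.044] 0.13001962854442883 [ 0.71  0.43 -0.58  1.49  0.24  1.29  0.13]
```

The underside is on the floor: contact at the expected height, pushing back 8.7 N. I'll ease off slightly, then let go and rise.

Emit:
{"name": "move_arm", "arguments": {
  "moves": [
    [0, 0, 0, 0, 0, -0.001, 0],
    [0, 0, 0, 0, 0, -0.001, 0.015],
    [0, 0, 0, 0, 0, -0.001, 0.025],
    [0, 0, 0, 0, 0, -0.001, 0.035],
    [0, 0, 0, 0, 0, -0.001, 0.045],
    [0, 0, 0, 0, 0, -0.001, 0.045],
    [0, 0, 0, 0, 0, -0.01, 0.045],
    [0, 0, 0, 0, 0, -0.03, 0.045],
    [0, 0, 0, 0, 0, -0.06, 0.045],
    [0, 0, 0, 0, 0, -0.1, 0.045]
  ]
}}

```text
clock: 15.15
position: [0.5908, -0.2129, 0.2808]
ee_rot: [1.0, 0.012, -0.001, -0.0]
ft_force: [1.2, 0.1, 0.6]
grip_width: 0.521
```

Emit:
{"name": "move_arm", "arguments": {
  "moves": [
    [0, 0, 0, 0, 0, -0.04, 0.045],
    [0, 0, 0, 0, 0, -0.06, 0.045],
    [0, 0, 0, 0, 0, -0.06, 0.045]
  ]
}}

```text
clock: 15.45
position: [0.5926, -0.2128, 0.3448]
ee_rot: [1.0, 0.012, 0.003, 0.001]
ft_force: [-0.7, 0.1, 0.9]
grip_width: 0.526
```

```bash
python3 f.py;python3 - <<'E'
from h import *
p,im=snap("wrist","w6"); cv2.imwrite("pics/w6b.png",cv2.resize(im[...,::-1],(800,600),interpolation=cv2.INTER_CUBIC)); print(p["xyz"])
E
```

```text
15.45 [ 0.59261427 -0.21284272  0.34479308] F tool [-0.74 -0.09 -0.88] T tool [ 0.048  0.047 -0.009] 0.5256798509792725 [ 0.7   0.37 -0.59  1.23  0.2   1.6   0.17]
[ 0.58966596 -0.13036477  0.48680812]
```

View pics/w6b.png

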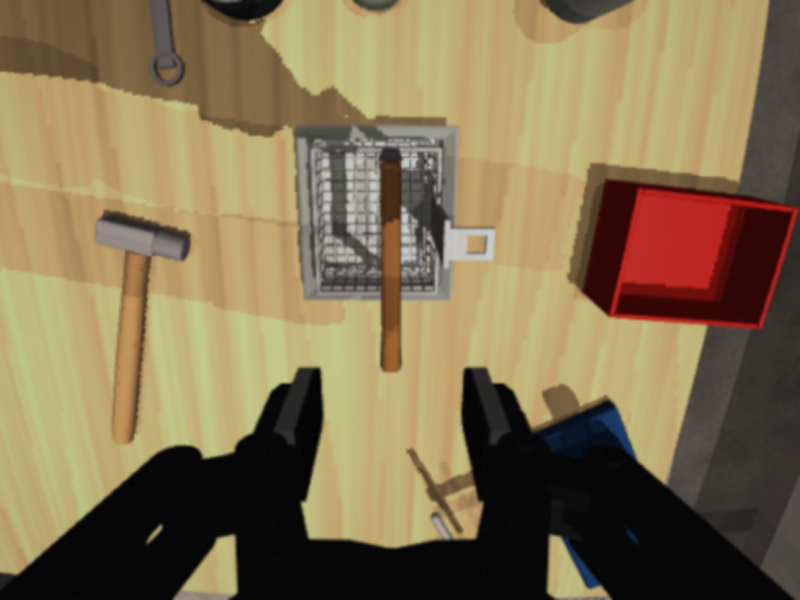

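The released basket sits inside the tray and square to it: tray rim (295,127)-(450,299), basket rim (308,140)-(440,295). I'll check the centres, then hand in.

```bash
python3 - <<'E'
from h import *
p=cams.camera_params("wrist");s=.64
b=plane(p,np.array([[308,140],[443,142],[315,296],[438,296]])*s,.059)
t=plane(p,np.array([[295,127],[457,126],[304,299],[450,299]])*s,.033)
print(b.mean(0),t.mean(0),b[:,:2],t[:,:2]); print("hole z if x=basket+75:",plane(p,np.array([[477,243]])*s,.134))
manip.hand_in()
E
```

```text
[ 0.57867062 -0.2134951   0.059     ] [ 0.57834251 -0.21387464  0.033     ] [[ 0.52122425 -0.14585451]
 [ 0.63315416 -0.14489686]
 [ 0.52419213 -0.28297919]
 [ 0.63611194 -0.28024985]] [[ 0.50583614 -0.13586957]
 [ 0.64735474 -0.13177983]
 [ 0.50941948 -0.29564956]
 [ 0.65075968 -0.29219958]]
hole z if x=basket+75: [[ 0.65402752 -0.21245426  0.134     ]]
the job is handed in; nothing more can be done
```

The basket is off the hook, set down in the draining tray and released, and the job is handed in at about 15.5 s of the 72 s. The hand-in reports no verdict.

- **Lift:** The wrist view showed the prong leaning mostly to the stand's −y and a little to −x. I gripped the wooden bar, lifted the eye along that line past the tip, and only then drew the basket away toward the stand's −x. The side force at the wrist was about 3 N once near the start. It stayed at or below about 1.2 N at each later reading, and the readings came only between moves.
- **Placing:** I lowered the basket until it touched the tray floor. Contact came at a tool height of 0.182 m, against 0.181 m expected, with a push back of 8.7 N. I eased off 1 mm, opened the fingers and rose clear.
- **Last checks:** The final wrist picture puts the basket centre within about 1 mm of the tray centre. The basket is square to the tray and the gripper is clear of it.
- **Not checked:** I judged upright and "fully home" from the contact height and the picture. I did not measure the other things on the bench again; no move went near them except high overhead.
- **Disagreements:** The cameras differed by a few millimetres on the tray's position (scene camera x about 0.584 m, the others about 0.580 m). Early estimates of the bar's middle differed by about 8 mm along its length. Neither mattered for the grasp or the fit.

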